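# Tip a standing carton onto its back and pack it flat in the tray

### The arm

A 6-joint arm with a two-finger parallel gripper is mounted at the origin on the work surface. World frame = base frame: x ahead of the robot, y to its left, z up, the work surface at z = 0. Lengths are in mm, angles in degrees, forces in N, time in s.
With the tool pointing down it reaches from about 300 to 850 mm from the base axis. Payload 4.2 kg.
Tool frame: the origin (TCP) lies at the very end of the fingers, on their centre line; the grasp point (between the pads) lies 19 mm behind it (env.tcp_to_grasp is the distance from the TCP to the grasp point, in mm); z points along the fingers, y is the line along which they close (so a half turn about z gives the same grasp; the last joint's range is limited). The gripper opens to 91 mm and grips with 3 to 60 N. Pads are 32 mm wide; open, the fingers measure 118 mm over their backs; the gripper's body (76 mm by 178 mm) begins 60 mm behind the grasp point.
Start: joints at [-78.151, 18.312, 89.639, -0, 72.044, -1.146], TCP at [129.297, -560.291, 213.976] pointing down, gripper open.
Joint ranges: [-177.97, 177.97], [-48.28, 115.42], [12.27, 149.76], [-77.06, 257.06], [2.81, 150.46], [-146.56, 146.56]. Speed limits (degrees/s): [147.25, 147.25, 180, 180, 180, 180].

### API

Orientations are given as [roll, pitch, yaw] about the fixed x, y, z axes, in that order (R = Rz(yaw) Ry(pitch) Rx(roll)).
In Python, from workcell import env gives the robot as it stands.
- The arm moves only by the tool move_arm, never from a script. Its argument "plan" is a list of rows, each a list of 3 entries, a list of its own where there are three numbers: the shift along the world's x, y, z in cm, then the turn about the world's z in degrees, then the closure, from 0 (fully open) to 1 (shut). In form: [[[x, y, z], turn, claw], ...]. A call has 1 to 5 rows; each row shifts and turns the commanded pose from where the row before left it; what a row does not reach is not made up. A row lasts 1/10 s, in which the tool goes at most 50 mm and 8.59 degrees, less where a joint would pass 70% of its speed; a pose out of reach is approached as far as the arm can. A call is refused whole if a number of a shift passes 5 or a number of a turn 8.59, either way. A call with a gripper value outside its range is refused whole. The fingers move at their own pace and stop on an object; "squeeze" is the grip in N (left out, the last holds). Time passes only in rows, so rows that do not move let the fingers close. It gives the time, the measured TCP pose, the force, the opening and the grip force at its end, in the units of the state.
- env.state(): the state, without advancing time (a new reading comes with each control period).
- env.grab_frame(name): name is "side" or "top"; returns a dict with "frame" (480x640x3 uint8, red, green, blue), "z_map" (480x640 float32, mm along the optical axis (not along the pixel's ray), 0 where there is no reading), "fovy" (degrees; the focal length in pixels is half the picture's height over the tangent of half this angle, whatever the lens; pixels are square), "cx", "cy" (the principal point, pixels), "position" and "orientation" of the camera in the world. Camera axes: x right, y down, z forward; pixel columns grow to the right and rows downward; lengths in mm; the calibration is good to about 2 mm. A picture is of the moment at which its call begins.
- env.job_done(): hands the job in; it is judged then, once.
Trained networks look in a picture, given as the dict that the camera call returned (one of the last four; its "shot" number tells which), for a name from the list of things; names that differ only in an ending like _2 or _b are one class to them, and where a whole thing is asked for, a point or a joint stands for the part that bears it (a point fixed in the world has none). Each returns a list of dicts, best first, with "score" (0 to 1); they miss things now and then, are a little off and sometimes report something else, mostly with a low value. They report only what shows in the picture. A call takes as long as a camera call. They do not tell look-alikes from the thing itself.
- env.search_frame(picture, label): "point" ([column, row] in pixels, amid what is visible of it).
- env.landmark_of(picture, label): "point" ([column, row] in pixels: a listed point, or the origin of a listed thing).
The state is a dict: "time_s": time; "qpos": joint angles; "qvel": joint speeds; "effort": joint torques, N m; "ee_pos": TCP position; "ee_rot": TCP orientation; "force": force on the tool from outside, world axes, zero at the start; "torque": the same for the moment, N m; "gripper_width": finger opening in mm; "gripper_force": force on a finger pad.
Only numpy, scipy, OpenCV 4.12 (cv2) and the standard library are available. Lean on these libraries where they do the work, as an engineer would, in place of code of your own. Each camera call takes 0.05 s, during which the arm holds its last target. There are 200 camera calls.

### The job

Pick up the tall carton, stand it upright on the bench close against the open edge of the tipping pad with its unlabelled back squarely towards the pad, and let go of it. Then push its top so that it tips over that edge onto its back on the pad, and let it come to rest untouched. Take it up again as it now lies and lay it on its back, label up, flat inside the shallow tray: lower it in, do not drop it, and leave the other things on the bench where they are.

Things in the scene. Friction and masses are not known exactly. Their poses are not given: they have to be found in the camera images.
- carton: Tall stiff closed cardboard carton, 45 mm deep (own x) x 60 mm wide (own y) x 180 mm tall (own z), about 0.3 kg, standing on the bench left of the pad. Origin: centre of its bottom end; z points to its top. Its front (60 x 180 mm, on its -x side) has a white paper label that folds 20 mm over the top end; its back (+x side) is plain.
- carton_mid (a point): Centre of the carton, 90 mm above its bottom end; axes as the carton.
- carton_heel (a point): Middle of the carton's bottom back edge (22.5 mm along its +x from its origin).
- pad: Tipping pad: steel plate with black rubber top, fixed, 210 mm (own x) x 200 mm (own y), top 12 mm above the bench. Along its +x end stands an end stop 12 mm thick, 35 mm above the bench. Its other end (-x) is the open edge, facing roughly the robot's left; the carton is to stand outside it and tip along the pad's +x. Origin: centre of its underside.
- pad_edge (a point): Middle of the pad's open edge, at its top: 105 mm along -x from the pad's origin, 12 mm above the bench.
- tray: Shallow open grey plastic tray to the robot's right, fixed: 250 mm (own x) x 170 mm (own y) outside, 30 mm high, walls and floor 5 mm thick (inside 240 x 160 mm, 25 mm deep). Origin: centre of its underside, on the bench.
- tray_in (a point): Centre of the tray's inner floor, 5 mm above the bench.
- coder: Bystander: black hand-held coder, body 120 x 70 x 70 mm (own x, y, z) with a round handle 34 mm thick that reaches 110 mm further on its -x side; origin under the centre of its body.
- tape: Bystander: brown roll of tape lying flat, 96 mm across, 48 mm high; origin under its centre.
- glue: Bystander: small white bottle, 48 mm across, 100 mm tall; origin under its centre.
There are look-alikes about, which are no part of the job. Of the things that look like the carton, take the one that is nearest to the robot's base at the start.

How it is judged (in metres and radians):
On the way, in this order (a step that is already met when the one before it is completed fails the run):
1. the carton stands upright on the bench, its back squarely (within 0.25 rad) towards the pad's open edge and its bottom back edge within 20 mm of it, released and still (angle between carton's own z axis and vertical below 0.08 rad and height (world z) of carton_heel below 0.008 m and x of carton_heel in the frame of pad between -0.125 and -0.101 m and y of carton_heel in the frame of pad between -0.08 and 0.08 m and angle between the x axis of carton and the x axis of pad, either way round below 0.25 rad and contact force between the fingers and carton below 0.05 N and linear speed of carton below 0.03 m/s and angular speed of carton below 0.2 rad/s), for 0.2 s.
2. the carton is part-way over (0.4 to 1.2 rad), its bottom back edge still down at the pad's open edge (angle between carton's own z axis and vertical between 0.4 and 1.2 rad and height (world z) of carton_heel below 0.03 m and x of carton_heel in the frame of pad between -0.15 and -0.09 m), for 0.02 s.
3. the carton lies on its back on the pad, label up, untouched and still (angle between carton's own x axis and vertical above 3.04 rad and height (world z) of carton_mid between 0.028 and 0.042 m and x of carton_mid in the frame of pad between -0.08 and 0.05 m and y of carton_mid in the frame of pad between -0.09 and 0.09 m and contact force between the fingers and carton below 0.05 N and linear speed of carton below 0.03 m/s and angular speed of carton below 0.2 rad/s), for 0.2 s.
At the end, for the whole second after the job is handed in: The carton lies flat on its back (within about 6 degrees), label up, on the tray's floor inside its walls (its centre less than 34 mm above the tray's underside), released and at rest (angle between carton's own x axis and vertical above 3.04 rad and x of carton_mid in the frame of tray between -0.1 and 0.1 m and y of carton_mid in the frame of tray between -0.07 and 0.07 m and z of carton_mid in the frame of tray below 0.034 m and contact force between the fingers and carton below 0.05 N and linear speed of carton below 0.03 m/s and angular speed of carton below 0.2 rad/s); the robot touches nothing.
It fails at once if the carton is dropped or thrown into the tray (over the tray, untouched by the gripper, and faster than 0.6 m/s) (x of carton_mid in the frame of tray between -0.1 and 0.1 m and y of carton_mid in the frame of tray between -0.07 and 0.07 m and contact force between the fingers and carton below 0.05 N and linear speed of carton above 0.6 m/s).
It fails at once if a bystander (coder, tape, bottle) is moved more than 30 mm (distance of any of coder, tape, glue from where it was at the start of the episode above 0.03 m).
It also fails if it takes over 64 s, if anything falls off the work surface, if the arm or the gripper's body presses on something with over 40 N, if the wrist force passes 120 N, or if a joint passes its speed limit or range.

## Working session

There is one attempt and no reset: what is moved stays moved. The work goes in short steps, Python scripts to look and compute and a tool call to move; the robot and the scene stay as the last step left them, time stands still between calls to the robot, and variables do not carry over. Pictures are saved under pics/ and viewed, at most 10 in all, crops included, and the job is handed in when it is done.

Besides the shell and the picture viewer there is one more tool, called after "Call:" by a JSON object that holds its "method" and its "body". move_arm: Moves the arm, as the interface text tells. Its arguments: {"type":"object","properties":{"plan":{"type":"array","items":{"type":"array"}},"squeeze":{"type":"number"}},"required":["plan"]}

```bash
mkdir -p pics; cat > h.py <<'E'
import numpy as np, cv2
from scipy.spatial.transform import Rotation as R
from workcell import env
def rot(o):
    o=np.array(o,float)
    return o if o.shape==(3,3) else R.from_euler('xyz',o,degrees=True).as_matrix()
def cloud(p):
    h,w=p['z_map'].shape; f=h/2/np.tan(np.radians(p['fovy'])/2)
    u,v=np.meshgrid(np.arange(w),np.arange(h)); z=p['z_map']
    c=np.stack([(u-p['cx'])/f*z,(v-p['cy'])/f*z,z],-1)
    W=c@rot(p['orientation']).T+np.array(p['position']); W[z==0]=np.nan
    return W
def save(p,n): cv2.imwrite('pics/'+n,p['frame'][:,:,::-1])
E
python3 - <<'E'
from h import *
for n in('top','side'):
    p=env.grab_frame(n); save(p,n+'0.png'); W=cloud(p)
    print(n,p['fovy'],p['cx'],p['cy'],p['position'],p['orientation'])
    for l in('carton','pad','tray','coder','tape','glue'):
        for d in env.search_frame(p,l)[:4]:
            c,r=np.round(d['point']).astype(int); print(l,round(d['score'],2),c,r,W[r,c].round(0))
    for l in('carton_mid','carton_heel','pad_edge','tray_in'):
        print(l,[(round(d['score'],2),np.round(d['point'])) for d in env.landmark_of(p,l)[:3]])
print(env.state()['time_s'])
E
```

```text
top 46.000327645240105 325.9307376885422 234.13378605545302 [ 520.75584395   44.24509269 1254.70634737] [-175.41962268   -1.41894898  -91.53515595]
carton 0.95 356 158 [752. -47. 179.]
carton 0.64 142 260 [566. 364. 180.]
carton 0.24 473 252 [ 572. -316.    6.]
pad 0.93 301 259 [566.  67.  13.]
tray 0.74 470 252 [ 572. -309.    4.]
coder 0.7 197 188 [718. 280.  74.]
tape 0.96 291 144 [824.  84.   6.]
glue 0.62 397 166 [ 755. -142.   77.]
carton_mid [(0.97, array([148., 266.])), (0.67, array([358., 158.])), (0.38, array([163., 276.]))]
carton_heel [(0.92, array([348., 166.])), (0.72, array([164., 276.]))]
pad_edge [(0.65, array([258., 269.]))]
tray_in [(0.6, array([475., 256.]))]
side 53.113077495899375 317.16673131686855 247.45905742368328 [524.39065358 958.0030522  686.33829875] [-123.53524743   -0.45728527 -172.80121638]
carton 0.87 336 348 [559. 404. 126.]
carton 0.75 268 215 [767. -40. 104.]
pad 0.74 346 277 [564.  67.  16.]
tray 0.75 351 201 [ 578. -324.    7.]
tape 0.67 248 268 [802.  47.   3.]
tape 0.65 254 333 [718. 322.  60.]
carton_mid [(0.89, array([269., 217.])), (0.88, array([332., 356.]))]
carton_heel [(0.9, array([341., 383.])), (0.78, array([265., 249.])), (0.73, array([255., 335.]))]
pad_edge [(0.83, array([345., 303.]))]
tray_in [(0.8, array([359., 201.]))]
1.1
```

View pics/top0.png

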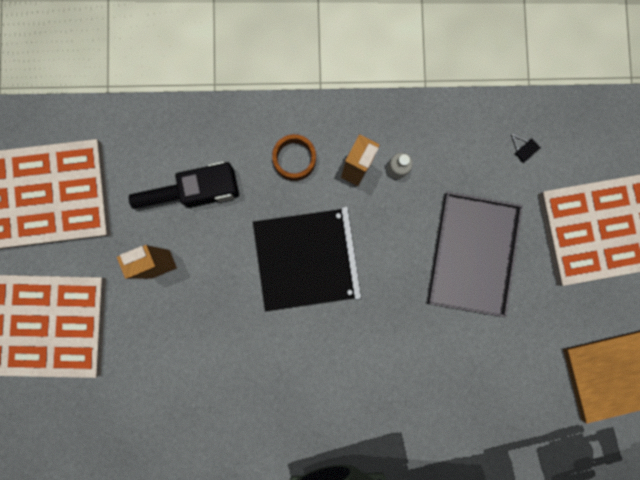

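View pics/side0.png

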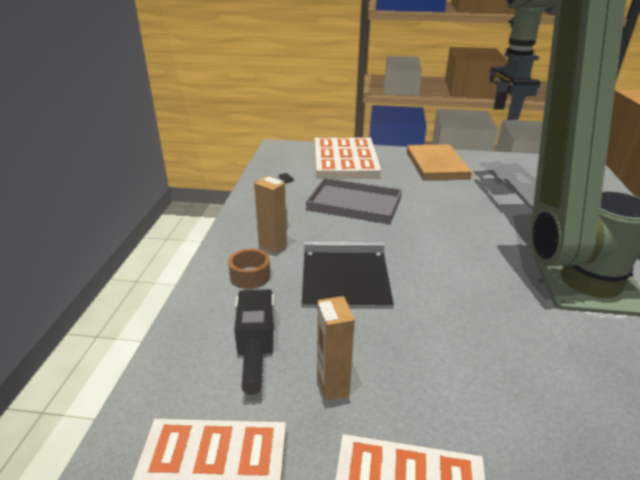

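The top view shows two things that could be the carton: (142,260) at about (566,364), 673 mm from the base, and (356,158) at about (752,-47), 754 mm. In the side view they are at (336,348) and (268,215). The first is nearest to the base and left of the pad, so I choose that one. Next come a close crop and the geometry.

```bash
cat >> h.py <<'E'
def rect(P):
    (c,s,a)=cv2.minAreaRect(P.astype(np.float32)); b=cv2.boxPoints((c,s,a))
    e=max((b[1]-b[0],b[2]-b[1]),key=np.linalg.norm); return np.round(c,1),np.round(sorted(s),1),round(np.degrees(np.arctan2(e[1],e[0]))%180,1)
def near(W,x,y,r,z0,z1): return (np.hypot(W[...,0]-x,W[...,1]-y)<r)&(W[...,2]>z0)&(W[...,2]<z1)
E
python3 - <<'E'
from h import *
p=env.grab_frame('top'); W=cloud(p); F=p['frame'].astype(int)
m=near(W,566,364,80,165,195); print('carton top',rect(W[m][:,:2]),np.nanmedian(W[m][:,2]),m.sum())
wh=m&(F.min(-1)>130); print('label',W[wh][:,:2].mean(0),wh.sum(),'brown',W[m&~wh][:,:2].mean(0))
m=near(W,566,67,170,8,20)&(F.max(-1)<60); print('pad black',rect(W[m][:,:2]),np.median(W[m][:,2]))
m=near(W,566,67,190,27,45); print('stop',rect(W[m][:,:2]))
m=near(W,572,-312,170,22,38); print('tray rim',rect(W[m][:,:2]),np.median(W[m][:,2]))
m=near(W,700,300,160,20,90); print('coder y,x max/min',W[m].min(0),W[m].max(0))
s=env.grab_frame('side');V=cloud(s)
m=near(V,566,364,90,165,195); print('side carton top',rect(V[m][:,:2]),np.median(V[m][:,2]))
m=near(V,566,67,190,27,45); print('side stop',rect(V[m][:,:2]))
m=near(V,572,-312,170,22,38); print('side tray rim',rect(V[m][:,:2]))
a=cv2.resize(p['frame'][225:295,100:190],(450,350),interpolation=2); b=cv2.resize(s['frame'][285:410,290:380],(252,350),interpolation=2)
cv2.imwrite('pics/crop.png',np.hstack([a,b])[:,:,::-1])
st=env.state(); print(st['ee_pos'],st['ee_rot'],st['gripper_width'])
E
```

```text
carton top (array([563.5, 377.1]), array([46.1, 62.4]), np.float32(111.3)) 179.8301069831209 837
label [575.67105456 381.14429527] 250 brown [557.76092728 373.07824031]
pad black (array([565.1,  63.1]), array([196.1, 198.6]), np.float32(6.8)) 11.937742963856408
stop (array([633.9,  -8.7]), array([ 86.2, 317.5]), np.float32(29.4))
tray rim (array([ 566.7, -314.9]), array([171.9, 250.4]), np.float32(168.4)) 28.80373345609553
coder y,x max/min [548.93725944 201.39064744  20.08394961] [775.23075653 434.42418446  89.8469562 ]
side carton top (array([564.3, 375.2]), array([46.7, 62.7]), np.float32(110.6)) 180.91925332889633
side stop (array([633.5, -10.6]), array([ 86.6, 317. ]), np.float32(29.3))
side tray rim (array([ 567.9, -315.6]), array([178.7, 250.7]), np.float32(168.2))
[ 129.26563117 -560.30283047  213.97834956] [1.79994432e+02 9.07261748e-05 1.29893439e+01] 91.098445638973
```

View pics/crop.png

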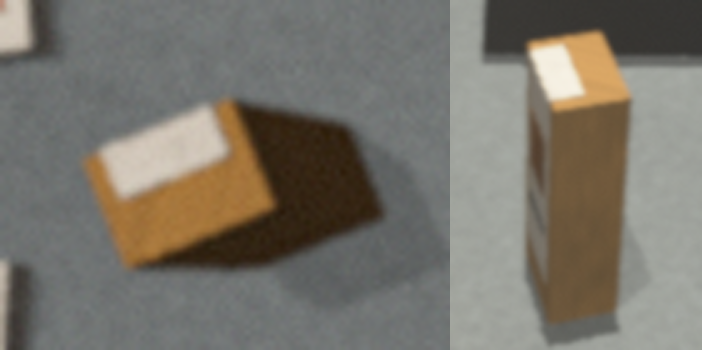

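The crop confirms the nearer carton, with the label on its far side: front towards about +21°, back towards about -159°. Its centre is near (564,376). The pad's +x is about -83° and its open edge is near (553,161). I'm moving over the carton.

Call:
{"method": "move_arm", "body": {"plan": [[[2,4.25,0.2],0,0],[[2,4.25,0.2],0,0],[[2,4.25,0.2],0,0],[[2,4.25,0.2],0,0],[[2,4.25,0.2],0,0]], "squeeze": 25}}

```text
time_s: 1.7
ee_pos: [229.7, -346.1, 224.1]
ee_rot: [180.0, -0.0, 12.9]
force: [1.0, -0.6, -0.2]
gripper_width: 91.1
gripper_force: 0.0
```

Call:
{"method": "move_arm", "body": {"plan": [[[2,4.25,0],0,0],[[2,4.25,0],0,0],[[2,4.25,0],0,0],[[2,4.25,0],0,0],[[2,4.25,0],0,0]]}}

```text
time_s: 2.2
ee_pos: [329.7, -133.6, 224.4]
ee_rot: [179.9, -0.1, 13.0]
force: [0.4, -1.1, -0.6]
gripper_width: 91.1
gripper_force: 0.0
```

Call:
{"method": "move_arm", "body": {"plan": [[[2,4.25,0],0,0],[[2,4.25,0],0,0],[[2,4.25,0],0,0],[[2,4.25,0],0,0],[[2,4.25,0],0,0]]}}

```text
time_s: 2.7
ee_pos: [429.8, 79.3, 224.3]
ee_rot: [180.0, -0.1, 13.0]
force: [1.5, -0.2, 0.6]
gripper_width: 91.4
gripper_force: 0.0
```

Call:
{"method": "move_arm", "body": {"plan": [[[2,4.25,0],0,0],[[2,4.25,0],0,0],[[2,4.25,0],4,0],[[2,4.25,0],4,0],[[0,0,0],0,0]]}}

```text
time_s: 3.2
ee_pos: [511.2, 252.0, 223.1]
ee_rot: [-179.9, -0.1, 21.3]
force: [0.2, -1.1, -0.2]
gripper_width: 91.0
gripper_force: 0.0
```

Call:
{"method": "move_arm", "body": {"plan": [[[1.8,4.1,0],0,0],[[1.8,4.1,0],0,0],[[1.7,4.2,0],0,0],[[0,0,0],0,0],[[0,0,0],0,0]]}}

```text
time_s: 3.7
ee_pos: [562.0, 370.9, 223.1]
ee_rot: [179.9, 0.1, 21.0]
force: [-0.5, -1.4, -0.5]
gripper_width: 91.1
gripper_force: 0.0
```

Call:
{"method": "move_arm", "body": {"plan": [[[0.2,0.5,-1],0,0],[[0,0,-3],0,0],[[0,0,-3],0,0],[[0,0,-2.2],0,0],[[0,0,0],0,0]]}}

```text
time_s: 4.2
ee_pos: [561.9, 373.5, 128.3]
ee_rot: [179.9, 0.5, 20.9]
force: [0.4, -0.2, 0.2]
gripper_width: 91.5
gripper_force: 0.0
```

Call:
{"method": "move_arm", "body": {"plan": [[[0,0,0],0,0.4],[[0,0,0],0,0.5],[[0,0,0],0,0.6],[[0,0,0],0,0.6],[[0,0,0],0,0.6]]}}

```text
time_s: 4.7
ee_pos: [564.7, 376.4, 133.1]
ee_rot: [-180.0, -0.1, 21.0]
force: [-0.5, -1.1, 3.8]
gripper_width: 60.0
gripper_force: 24.9
```

Call:
{"method": "move_arm", "body": {"plan": [[[0,0,3],0,0.6],[[0,0,1],8,0.6],[[-0.2,-2,0],8,0.6],[[-0.2,-2,0],8,0.6],[[-0.2,-2,0],8,0.6]]}}

```text
time_s: 5.2
ee_pos: [557.5, 315.4, 170.9]
ee_rot: [-180.0, 0.1, 53.4]
force: [0.5, 0.6, -3.6]
gripper_width: 60.1
gripper_force: 25.0
```

Call:
{"method": "move_arm", "body": {"plan": [[[-0.2,-2,0],8,0.6],[[-0.2,-2,0],8,0.6],[[-0.2,-2,0],8,0.6],[[-0.2,-2,0],8,0.6],[[0,-2,0],8,0.6]]}}

```text
time_s: 5.7
ee_pos: [549.3, 215.2, 171.1]
ee_rot: [-179.9, 0.0, 93.3]
force: [0.6, -0.8, -4.6]
gripper_width: 60.0
gripper_force: 25.0
```

Call:
{"method": "move_arm", "body": {"plan": [[[0,-1,0],3,0.6],[[0,0,0],0,0.6],[[0,0,0],0,0.6]]}}

```text
time_s: 6.0
ee_pos: [550.0, 206.4, 171.5]
ee_rot: [-180.0, -0.0, 95.9]
force: [0.3, 0.2, -3.7]
gripper_width: 60.0
gripper_force: 25.0
```

```bash
cat > c.py <<'E'
from h import *
st=env.state(); print(st['time_s'],np.round(st['ee_pos'],1),np.round(st['ee_rot'],1),np.round(st['force'],1),st['gripper_width'])
for n in('top','side'):
    p=env.grab_frame(n); W=cloud(p); F=p['frame'].astype(int); save(p,n+'1.png')
    x,y=st['ee_pos'][:2]
    for lo,hi in((40,70),(70,110)):
        m=near(W,x,y,60,lo,hi); print(n,lo,rect(W[m][:,:2]),m.sum())
    m=near(W,565,63,140,8,20)&(F.max(-1)<60); print(n,'pad',rect(W[m][:,:2]))
    for l in('pad_edge','carton_heel'): print(l,[(round(d['score'],2),np.round(d['point'])) for d in env.landmark_of(p,l)[:2]])
E
python3 c.py
```

```text
6.0 [550.  206.4 171.5] [-180.    -0.    95.9] [ 0.3  0.2 -3.7] 59.9651933657084
top 40 (array([550.8, 184.9]), array([ 2.5, 59.2]), np.float32(3.8)) 44
top 70 (array([551.2, 185. ]), array([ 2.5, 59.7]), np.float32(4.3)) 64
top pad (array([565. ,  63.2]), array([196.2, 198.1]), np.float32(6.8))
pad_edge [(0.8, array([258., 268.]))]
carton_heel [(0.94, array([347., 166.])), (0.45, array([244., 270.]))]
side 40 (array([550.6, 226.6]), array([21.5, 62.8]), np.float32(170.1)) 347
side 70 (array([557.6, 221.6]), array([35.6, 73.4]), np.float32(152.8)) 495
side pad (array([564.7,  63.2]), array([193.2, 194.8]), np.float32(95.9))
pad_edge []
carton_heel [(0.91, array([264., 248.])), (0.65, array([344., 301.]))]
```

View pics/side1.png

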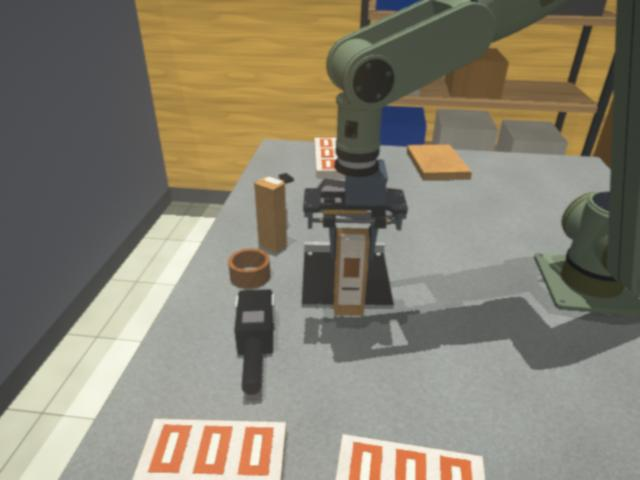

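Call:
{"method": "move_arm", "body": {"plan": [[[0,-1.2,0],1,0.6],[[0,-0.6,-1.5],0,0.6],[[0,0,-1.6],0,0.6],[[0,0,-0.6],0,0.6],[[0,0,0],0,0.6]]}}

```text
time_s: 6.8
ee_pos: [550.1, 188.4, 134.5]
ee_rot: [-179.9, 0.0, 97.0]
force: [0.3, -0.1, -3.7]
gripper_width: 60.2
gripper_force: 25.0
```

Call:
{"method": "move_arm", "body": {"plan": [[[0,0,-0.1],0,0.6],[[0,0,-0.1],0,0.6],[[0,0,0],0,0.6],[[0,0,0],0,0.6]]}}

```text
time_s: 7.2
ee_pos: [550.4, 188.3, 133.3]
ee_rot: [180.0, -0.0, 97.0]
force: [0.1, 0.0, -4.1]
gripper_width: 60.1
gripper_force: 25.0
```

Call:
{"method": "move_arm", "body": {"plan": [[[0,0,-0.1],0,0.6],[[0,0,-0.05],0,0.6],[[0,0,0],0,0.6]]}}

```text
time_s: 7.5
ee_pos: [550.5, 188.4, 133.1]
ee_rot: [179.9, -0.0, 97.0]
force: [-1.3, 0.7, 4.8]
gripper_width: 59.8
gripper_force: 25.0
```

```bash
python3 c.py
```

```text
7.5 [550.5 188.4 133.1] [179.9  -0.   97. ] [-1.3  0.7  4.8] 59.799083496450514
top 40 (array([561.9, 167.8]), array([ 0.7, 40.3]), np.float32(8.8)) 11
top 70 (array([0., 0.]), array([0., 0.]), np.float32(0.0)) 0
top pad (array([564.6,  66.6]), array([198.8, 203. ]), np.float32(97.0))
pad_edge [(0.78, array([259., 269.])), (0.21, array([302., 256.]))]
carton_heel [(0.87, array([346., 166.])), (0.4, array([255., 269.]))]
side 40 (array([557.6, 202.1]), array([35.6, 73. ]), np.float32(154.4)) 337
side 70 (array([556.1, 204.6]), array([33.1, 70.2]), np.float32(157.4)) 501
side pad (array([565.5,  61.7]), array([192.5, 198.4]), np.float32(96.7))
pad_edge [(0.98, array([347., 303.]))]
carton_heel [(0.94, array([342., 307.])), (0.9, array([264., 251.]))]
```

Call:
{"method": "move_arm", "body": {"plan": [[[0,0,0.05],0,0.3],[[0,0,0],0,0.1],[[0,0,0],0,0],[[0,0,0],0,0],[[0,0,0],0,0]]}}

```text
time_s: 8.3
ee_pos: [550.4, 188.2, 131.9]
ee_rot: [180.0, 0.0, 97.0]
force: [-0.8, -0.1, 0.4]
gripper_width: 90.1
gripper_force: 0.0
```

Call:
{"method": "move_arm", "body": {"plan": [[[0,0,2.5],0,0],[[0,0,3.5],0,0],[[0,0,3],0,0],[[0,0,0],0,0.5],[[0,0,0],0,1]]}}

```text
time_s: 8.8
ee_pos: [550.4, 188.2, 222.3]
ee_rot: [179.9, -0.0, 97.0]
force: [-0.8, 0.8, -0.5]
gripper_width: 78.1
gripper_force: 0.0
```

Call:
{"method": "move_arm", "body": {"plan": [[[0,3,0],0,1],[[0,3.5,0],0,1],[[0,2,0],0,1],[[0,0,0],0,1],[[0,0,0],0,1]]}}

```text
time_s: 9.3
ee_pos: [549.8, 272.7, 220.9]
ee_rot: [-179.9, 0.1, 97.0]
force: [0.4, -0.2, -0.3]
gripper_width: 38.0
gripper_force: 0.0
```

```bash
cat > d.py <<'E'
from h import *
st=env.state(); print(st['time_s'],np.round(st['ee_pos'],1),np.round(st['ee_rot'],1),np.round(st['force'],1),st['gripper_width'])
for n in('top','side'):
    p=env.grab_frame(n); W=cloud(p); save(p,n+'2.png')
    m=near(W,550,189,60,165,190); print(n,rect(W[m][:,:2]),W[m][:,2].mean(),m.sum())
E
python3 d.py
```

```text
9.3 [549.8 272.7 220.9] [-1.799e+02  1.000e-01  9.700e+01] [ 0.4 -0.2 -0.3] 38.034814948466206
top (array([549.5, 189.3]), array([45.9, 60.1]), np.float32(6.6)) 179.69913258040557 789
side (array([550.1, 188.8]), array([48.3, 58.7]), np.float32(7.7)) 178.117798116468 415
```

View pics/side2.png

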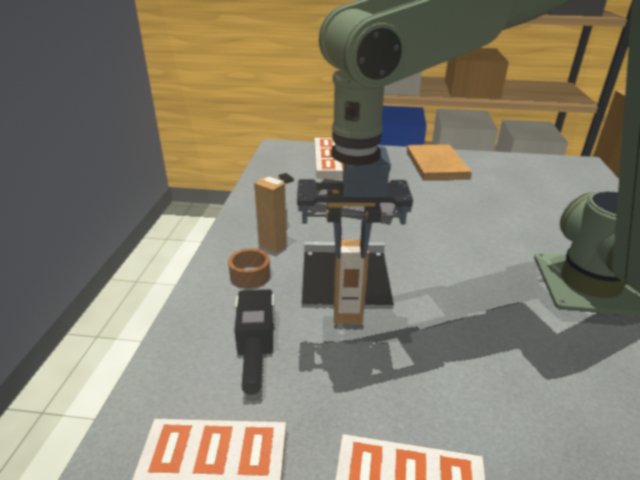

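Call:
{"method": "move_arm", "body": {"plan": [[[0,0,-3],0,1],[[0,0,-3],0,1],[[0,-1,0],0,1],[[0,-1.5,0],0,1],[[0,0,0],0,1]]}}

```text
time_s: 9.9
ee_pos: [551.3, 245.9, 163.9]
ee_rot: [179.9, 0.0, 96.9]
force: [-0.1, -0.1, 0.1]
gripper_width: 0.8
gripper_force: 0.0
```

Call:
{"method": "move_arm", "body": {"plan": [[[0.1,-1,0],0,1],[[0.1,-1,0],0,1],[[0.1,-1,0],0,1],[[0.1,-1,0],0,1],[[0.1,-1,0],0,1]]}}

```text
time_s: 10.4
ee_pos: [555.4, 197.3, 162.1]
ee_rot: [180.0, 0.0, 97.0]
force: [0.1, 0.1, 0.0]
gripper_width: 0.3
gripper_force: 0.1
```

Call:
{"method": "move_arm", "body": {"plan": [[[0.1,-1,0],0,1],[[0.1,-1,0],0,1],[[0,-0.5,0],0,1],[[0,0,0],0,1],[[0,0,0],0,1]]}}

```text
time_s: 10.9
ee_pos: [557.3, 173.3, 162.0]
ee_rot: [180.0, -0.0, 97.0]
force: [-0.2, 0.4, 0.6]
gripper_width: -0.1
gripper_force: 0.0
```

```bash
cat > e.py <<'E'
from h import *
st=env.state(); print(st['time_s'],np.round(st['ee_pos'],1),np.round(st['force'],1))
p=env.grab_frame('top'); W=cloud(p); save(p,'top3.png')
m=near(W,560,90,150,50,64); print(rect(W[m][:,:2]),W[m][:,2].mean(),m.sum())
s=env.grab_frame('side'); save(s,'side3.png'); V=cloud(s)
m=near(V,560,90,150,50,64); print(rect(V[m][:,:2]),V[m][:,2].mean(),m.sum())
E
python3 e.py
```

```text
10.9 [557.3 173.3 162. ] [-0.2  0.4  0.6]
(array([563. ,  78.6]), array([ 60. , 138.5]), np.float32(96.9)) 57.26037929142602 1825
(array([561.8,  96.5]), array([ 60. , 185.5]), np.float32(96.8)) 58.85625724301018 1356
```

View pics/side3.png

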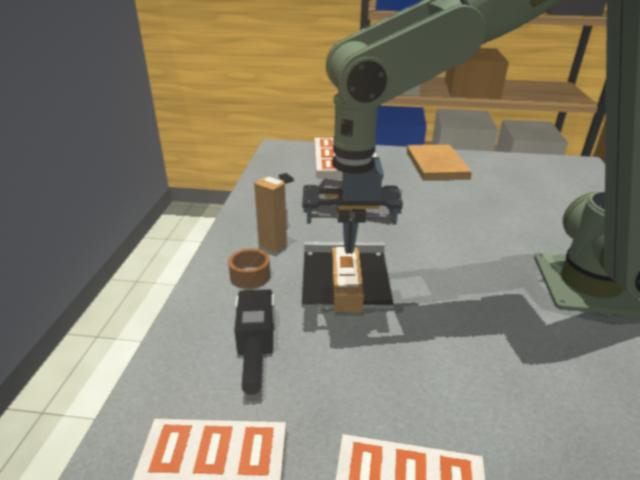

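It lies on its back, label up, at about (347,275) in the side picture. I open the gripper over it and take it up.

Call:
{"method": "move_arm", "body": {"plan": [[[0,-2.5,0],0,0],[[0.4,-2.5,0],0,0],[[0,-2.5,0],0,0],[[0,0,0],0,0],[[0,0,0],0,0]]}}

```text
time_s: 11.5
ee_pos: [561.4, 98.6, 162.0]
ee_rot: [180.0, -0.0, 97.0]
force: [0.3, 0.1, 0.2]
gripper_width: 37.3
gripper_force: 0.0
```

```bash
python3 e.py
```

```text
11.5 [561.4  98.6 162. ] [0.3 0.1 0.2]
(array([567.9,  37.8]), array([56. , 60.1]), np.float32(6.8)) 57.00711783515877 343
(array([561.5,  97.8]), array([ 60.2, 185.1]), np.float32(96.8)) 58.85774012390523 1426
```

Call:
{"method": "move_arm", "body": {"plan": [[[0,0,0],0,0],[[0,0,-1],0,0],[[0,0,-2],0,0],[[0,0,-2.5],0,0],[[0,0,0],0,0]]}}

```text
time_s: 12.1
ee_pos: [558.4, 98.2, 103.3]
ee_rot: [-179.5, 0.0, 97.0]
force: [-0.7, -0.0, -1.0]
gripper_width: 85.6
gripper_force: 0.0
```

Call:
{"method": "move_arm", "body": {"plan": [[[0,0,-3],0,0],[[0,0,-3],0,0],[[0,0,-1.8],0,0],[[0,0,-1],0,0],[[0,0,0],0,0]]}}

```text
time_s: 12.6
ee_pos: [560.9, 98.3, 18.3]
ee_rot: [-179.9, 0.0, 97.0]
force: [-1.1, -0.3, 0.4]
gripper_width: 91.0
gripper_force: 0.0
```

Call:
{"method": "move_arm", "body": {"plan": [[[0,0,0],0,0.4],[[0,0,0],0,0.6],[[0,0,0],0,0.6],[[0,0,0],0,0.6],[[0,0,0],0,0.6]], "squeeze": 30}}

```text
time_s: 13.1
ee_pos: [561.7, 98.3, 19.7]
ee_rot: [179.9, -0.0, 97.0]
force: [0.4, -0.5, 3.3]
gripper_width: 59.9
gripper_force: 30.0
```

Call:
{"method": "move_arm", "body": {"plan": [[[0,0,2],0,0.6],[[0,0,4],0,0.6],[[0,0,4],0,0.6],[[0,0,2],0,0.6],[[0,0,0],0,0.6]]}}

```text
time_s: 13.6
ee_pos: [562.9, 98.5, 141.7]
ee_rot: [179.6, -0.0, 97.0]
force: [0.3, -0.3, -4.3]
gripper_width: 59.6
gripper_force: 30.0
```

Call:
{"method": "move_arm", "body": {"plan": [[[0,-2.5,0],8,0.6],[[0,-3,0],8,0.6],[[0,-3,0],8,0.6],[[0,-3,0],8,0.6],[[0,-3,0],8,0.6]]}}

```text
time_s: 14.1
ee_pos: [559.5, -47.8, 136.3]
ee_rot: [-179.8, -0.2, 137.3]
force: [0.4, 0.2, -3.6]
gripper_width: 60.2
gripper_force: 30.0
```

Call:
{"method": "move_arm", "body": {"plan": [[[0.1,-3,0],8,0.6],[[0.1,-3,0],8,0.6],[[0.1,-3,0],8,0.6],[[0.1,-3,0],7.5,0.6],[[0.1,-3,0],0,0.6]]}}

```text
time_s: 14.6
ee_pos: [564.7, -197.5, 136.1]
ee_rot: [179.9, -0.3, 168.6]
force: [0.4, 0.1, -3.9]
gripper_width: 60.1
gripper_force: 30.0
```

Call:
{"method": "move_arm", "body": {"plan": [[[0,-3,0],0,0.6],[[0,-3,0],0,0.6],[[0,-3,0],0,0.6],[[0,0,0],0,0.6],[[0,0,0],0,0.6]]}}

```text
time_s: 15.1
ee_pos: [564.8, -286.6, 136.2]
ee_rot: [179.9, -0.3, 168.4]
force: [0.1, 0.6, -4.1]
gripper_width: 59.9
gripper_force: 30.0
```

```bash
python3 - <<'E'
from h import *
st=env.state(); print(np.round(st['ee_pos'],1),np.round(st['ee_rot'],1))
x,y=st['ee_pos'][:2]
for n in('top','side'):
    p=env.grab_frame(n); W=cloud(p); save(p,n+'4.png')
    m=near(W,572,-312,170,22,38); print(n,'tray',rect(W[m][:,:2]))
    m=near(W,x,y,120,150,180); print(n,'carton',rect(W[m][:,:2]))
E
```

```text
[ 564.8 -286.6  136.2] [179.9  -0.3 168.4]
top tray (array([ 568.5, -306.1]), array([154.2, 250.2]), np.float32(168.4))
top carton (array([ 563.8, -284.9]), array([ 62. , 181.1]), np.float32(168.0))
side tray (array([ 567.3, -317.8]), array([182.8, 253.5]), np.float32(167.0))
side carton (array([ 565.1, -282.6]), array([ 81.7, 180.6]), np.float32(170.1))
```

View pics/top4.png

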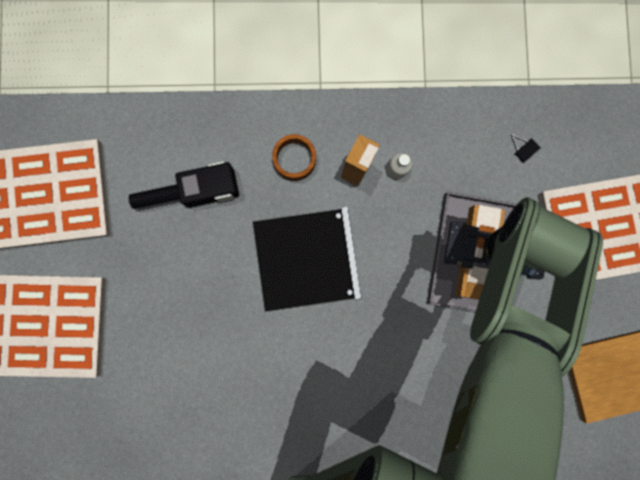

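The carton hangs label up, in line with the tray, and still 28 mm to its left. I shift it and lower it in.

Call:
{"method": "move_arm", "body": {"plan": [[[0.2,-1.9,0],0,0.6],[[0,-1,-1],0,0.6],[[0,0,-2.5],0,0.6],[[0,0,-2.5],0,0.6],[[0,0,-2],0,0.6]]}}

```text
time_s: 15.7
ee_pos: [567.5, -315.6, 56.7]
ee_rot: [180.0, -0.1, 168.5]
force: [0.2, 0.6, -4.4]
gripper_width: 60.0
gripper_force: 30.0
```

Call:
{"method": "move_arm", "body": {"plan": [[[0,0,-1.5],0,0.6],[[0,0,-1],0,0.6],[[0,0,-0.7],0,0.6],[[0,0,0],0,0.6],[[0,0,0],0,0.6]]}}

```text
time_s: 16.2
ee_pos: [568.7, -316.1, 27.5]
ee_rot: [-180.0, 0.1, 168.5]
force: [-0.2, -0.6, -4.1]
gripper_width: 60.1
gripper_force: 30.0
```

Call:
{"method": "move_arm", "body": {"plan": [[[0,0,-0.7],0,0.6],[[0,0,-0.4],0,0.6],[[0,0,-0.2],0,0.6],[[0,0,0],0,0.6],[[0,0,0],0,0.6]]}}

```text
time_s: 16.7
ee_pos: [568.4, -315.9, 14.0]
ee_rot: [180.0, 0.0, 168.5]
force: [0.1, -0.4, -4.6]
gripper_width: 59.8
gripper_force: 30.0
```

Call:
{"method": "move_arm", "body": {"plan": [[[0,0,-0.1],0,0.6],[[0,0,-0.1],0,0.6],[[0,0,0],0,0.6]]}}

```text
time_s: 17.0
ee_pos: [568.5, -315.9, 12.7]
ee_rot: [-180.0, 0.0, 168.5]
force: [0.2, 0.8, 0.6]
gripper_width: 59.9
gripper_force: 30.0
```

Force has gone to about zero, so the carton is on the tray floor. Releasing and withdrawing.

Call:
{"method": "move_arm", "body": {"plan": [[[0,0,-0.05],0,0.5],[[0,0,0],0,0.2],[[0,0,0],0,0],[[0,0,0],0,0],[[0,0,0],0,0]]}}

```text
time_s: 17.5
ee_pos: [568.4, -315.8, 11.4]
ee_rot: [180.0, 0.0, 168.5]
force: [-0.3, -0.0, 0.7]
gripper_width: 89.0
gripper_force: 0.0
```

Call:
{"method": "move_arm", "body": {"plan": [[[0,0,1],0,0],[[0,0,4],0,0],[[0,0,4.5],0,0],[[0,0,4.5],0,0],[[0,0,4],0,0]]}}

```text
time_s: 18.0
ee_pos: [568.5, -315.9, 194.8]
ee_rot: [-180.0, 0.1, 168.5]
force: [0.7, -0.3, 0.3]
gripper_width: 91.3
gripper_force: 0.0
```

Call:
{"method": "move_arm", "body": {"plan": [[[-2,3,0],0,0],[[-3,4,0],0,0],[[-3,4,0],0,0],[[-3,4,0],0,0],[[0,0,0],0,0]]}}

```text
time_s: 18.5
ee_pos: [453.4, -161.6, 191.8]
ee_rot: [179.9, -0.2, 168.6]
force: [0.6, 0.2, 0.7]
gripper_width: 91.2
gripper_force: 0.0
```

```bash
python3 - <<'E'
from h import *
st=env.state(); print(st['time_s'],np.round(st['ee_pos'],1),np.round(st['force'],1))
for n in('top','side'):
    p=env.grab_frame(n); W=cloud(p); save(p,n+'5.png')
    m=near(W,568,-316,110,42,60); print(n,'carton',rect(W[m][:,:2]),W[m][:,2].mean())
E
```

```text
18.5 [ 453.4 -161.6  191.8] [0.6 0.2 0.7]
top carton (array([ 567.3, -314.6]), array([ 62.2, 180.8]), np.float32(168.4)) 49.94400346976016
side carton (array([ 569. , -315.2]), array([ 69.5, 181.7]), np.float32(168.3)) 51.668453795851555
```

View pics/side5.png

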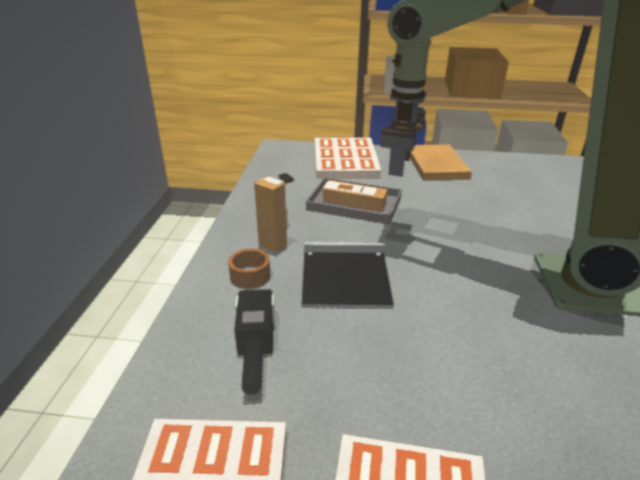

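The carton lies label up in the tray at about (355,193), flat with its top near 50 mm. The bystanders have not moved.

```bash
python3 -c "
from workcell import env
print(env.job_done())"
```

```text
the job is handed in; nothing more can be done
None
```

The job is handed in: the carton was stood at the pad edge, tipped onto its back on the pad and laid label up, flat in the tray at about 18.5 s, with the bystanders unmoved in the last picture; no verdict came back on hand-in.

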